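# Offer the square sweet from the snack carousel

## Task

Offer the guest the square sweet: gently push the snack carousel round (the upright posts on its rim are for the fingertips) until the square sweet is on the side facing the steel plate, in line with it, and let go. Then point at the square sweet, holding still with the fingertips a couple of centimetres above its middle for two seconds without touching it. Touch none of the snacks, pick nothing up, and leave the plate, candy jar, striker and coin box as they are.

Things in the scene. Friction and masses are not known exactly. Their poses are not given: they have to be found in the camera images.
- foot: Fixed round grey plastic foot under the snack carousel, 140 mm across, 20 mm high; origin at the centre of its underside on the table, straight below the carousel's axis. It never moves during the job.
- axis (a point): Centre of the carousel's low hub, on its turning axis, 54 mm above the table. Turns with the carousel: x along the middle of the square sweet's compartment, y along that of the biscuits, z up. The carousel is a white plastic round tray 260 mm across, floor 26 mm, rim and dividers 50 mm above the table, with four equal open compartments.
- carousel (a joint): Turn of the carousel about its upright axis (rad), growing anticlockwise seen from above. It turns on either way without a stop, with light friction (some 0.5 N at a post), and stays where left. Reads 0 at the start, whichever way the tray stands then.
- post0 (a point): Middle of the top end of an upright white plastic finger post on the carousel, 12 mm thick, standing 122 mm from the axis where a divider meets the rim, its top 95 mm above the table and 45 mm above the rim; it stands 45 degrees anticlockwise (seen from above) from the square sweet's side.
- post1 (a point): Middle of the top end of an upright white plastic finger post on the carousel, 12 mm thick, standing 122 mm from the axis where a divider meets the rim, its top 95 mm above the table and 45 mm above the rim; it stands 135 degrees anticlockwise (seen from above) from the square sweet's side.
- post2 (a point): Middle of the top end of an upright white plastic finger post on the carousel, 12 mm thick, standing 122 mm from the axis where a divider meets the rim, its top 95 mm above the table and 45 mm above the rim; it stands 225 degrees anticlockwise (seen from above) from the square sweet's side.
- post3 (a point): Middle of the top end of an upright white plastic finger post on the carousel, 12 mm thick, standing 122 mm from the axis where a divider meets the rim, its top 95 mm above the table and 45 mm above the rim; it stands 315 degrees anticlockwise (seen from above) from the square sweet's side.
- barfi: The square sweet: loose block 40 x 40 mm, 24 mm high, lying in its compartment about 78 mm from the axis, its top about 50 mm above the table, level with the rim. Origin at the centre of its underside.
- biscuits: Loose round biscuit stack, 50 mm across, 24 mm high, in the compartment 90 degrees anticlockwise from the sweet. Origin at the centre of its underside.
- rusk: Loose long rusk, 80 x 26 mm, 18 mm high, in the compartment opposite the sweet. Origin at the centre of its underside.
- katori: Loose small empty steel cup, 54 mm across, 28 mm high, in the compartment 90 degrees clockwise from the sweet. Origin at the centre of its underside.
- plate: The guest's loose steel plate, 160 mm across, 14 mm high, on the table about 230 mm from the carousel's axis (edge some 20 mm off the carousel), on its far, left or right side. Origin at the centre of its underside.
- jar: Loose glass candy jar with a twist cap, 80 mm across, 120 mm high. Origin at the centre of its underside.
- striker: Loose orange carrom striker, a disc 41 mm across and 10 mm thick. Origin at the centre of its underside.
- coinbox: Fixed plywood coin box, 120 mm deep (x), 150 mm wide, 70 mm high, its drawer facing the robot. Origin at the centre of its underside.
- coinbox_drawer0_handle (a point): Knob of the coin box's sliding drawer, which stands about half open towards the robot.

How it is judged:
By the outcome, as a careful person would: the job done as asked, in the order asked, and still so for the second after the job is handed in, with the robot touching nothing.
It also fails if it takes over 70 s, if anything falls off the work surface, if the arm or the gripper's body presses on something with over 40 N, if the wrist force passes 120 N, or if a joint passes its speed limit or range.

## Robot

A 6-joint arm with a two-finger parallel gripper is mounted at the origin on the work surface. World frame = base frame: x ahead of the robot, y to its left, z up, the work surface at z = 0. Lengths are in m, angles in degrees, forces in N, time in s.
With the tool pointing down it reaches from about 0.3 to 0.75 m from the base axis. Payload 8.5 kg.
Tool frame: the origin (TCP) lies between the finger pads; the fingertips stand env.finger_overhang ahead of it and the grasp point (between the pads) lies 2 mm behind it (env.finger_overhang is the distance from the TCP to the fingertips, in m); z points along the fingers, y is the line along which they close (so a half turn about z gives the same grasp; the last joint's range is limited). The gripper opens to 85 mm and grips with 20 to 120 N. Pads are 22 mm wide; open, the fingers measure 114 mm over their backs; the gripper's body (76 mm by 85 mm) begins 54 mm behind the grasp point. The pads swing forward as they close: fully open they stand 13 mm farther back than shut.
Start: joints at [-78.627, 21.807, 74.336, -0, 83.858, -12.336], TCP at [0.221, -0.504, 0.248] pointing down, gripper open.
Joint ranges: [-178.18, 178.18], [-50.72, 133.34], [12.68, 142.11], [-81.47, 261.47], [9.98, 163.14], [-165.26, 165.26]. Speed limits (degrees/s): [136.94, 136.94, 180, 180, 180, 180].

## Interface

Orientations are given as a 3x3 rotation matrix whose columns are the frame's x, y, z axes.
In Python, from rig import env gives the robot as it stands. The module is installed in compiled form; this text tells all that it offers.
- The arm moves only by the tool jog_arm, never from a script. Its arguments are lists of equal length, an entry for each row: "hand": the finger opening in m, from 0 to 0.0854; "travel": the shift along the world's x, y, z in m, a list of three; "yaw": the turn about the world's z in rad. A call has exactly 5 rows; each row shifts and turns the commanded pose from where the row before left it; what a row does not reach is not made up. A row lasts 1/8 s, in which the tool goes at most 62.5 mm and 10.7 degrees, less where a joint would pass 70% of its speed; a pose out of reach is approached as far as the arm can. A call is refused whole if a number of a shift passes 0.0625 or a number of a turn 0.188, either way. A call with a gripper value outside its range is refused whole. The fingers move at their own pace and stop on an object; "grip_force" is the grip in N (left out, the last holds). Time passes only in rows, so rows that do not move let the fingers close, or fill a call up. It gives the time, the measured TCP pose, the force, the opening and the grip force at its end, in the units of the state.
- env.observe(): the state, without advancing time (a new reading comes with each control period).
- env.get_image(name): name is "scene" or "top" or "wrist"; returns the picture (384x512x3 uint8, red, green, blue); there is no depth.
- env.calibration(name): a dict with "fx", "fy", "cx", "cy" (pixels), "position" and "rotation" of the camera in the world; the wrist camera has in their place "hand_eye" (4x4, takes a point from camera to tool coordinates, whose origin is the TCP and whose axes are the flange's). Camera axes: x right, y down, z forward; pixel columns grow to the right and rows downward; lengths in m; the calibration is good to about 2 mm. A picture is of the moment at which its call begins: read the wrist's pose just before it. calibration takes no time and is no camera call.
- env.close_job(): hands the job in; it is judged then, once.
The state is a dict: "time_s": time; "q": joint angles; "qvel": joint speeds; "joint_efforts": joint torques, N m; "position": TCP position; "tool_rot": TCP orientation; "ft_force": force on the tool from outside, world axes, zero at the start; "wrist_torque": the same for the moment, N m; "grip_width": finger opening in m; "gripper_force": force on a finger pad.
Only numpy, scipy, OpenCV 4.12 (cv2) and the standard library are available. Lean on these libraries where they do the work, as an engineer would, in place of code of your own. Each camera call takes 0.05 s, during which the arm holds its last target. There are 200 camera calls.

## Working session

There is one attempt and no reset: what is moved stays moved. The work goes in short steps, Python scripts to look and compute and a tool call to move; the robot and the scene stay as the last step left them, time stands still between calls to the robot, and variables do not carry over. Pictures are saved under pics/ and viewed, at most 10 in all, crops included, and the job is handed in when it is done.

Besides the shell and the picture viewer there is one more tool, called after "Emit:" as a command line: name --pt "numbers of a row" for each row, then --argument value for the rest. jog_arm: Moves the arm, as the interface text tells. Its arguments: {"type":"object","properties":{"hand":{"type":"array"},"travel":{"type":"array"},"yaw":{"type":"array"},"grip_force":{"type":"number"}},"required":["hand","travel","yaw"]}

```bash
mkdir -p pics; python3 - <<'E'
from rig import env
import cv2,numpy as np
for n in("top","scene"):
    cv2.imwrite(f"pics/{n}0.png",env.get_image(n)[:,:,::-1]); c=env.calibration(n); print(n,{k:np.round(v,4).tolist() for k,v in c.items()})
print(env.finger_overhang, env.observe())
E
```

```text
top {'fx': 365.5855, 'fy': 365.5855, 'cx': 255.3589, 'cy': 192.0517, 'position': [0.4115, -0.0134, 1.1053], 'rotation': [[0.0142, -0.9946, 0.1027], [-0.9999, -0.0137, 0.0053], [-0.0039, -0.1027, -0.9947]]}
scene {'fx': 417.8963, 'fy': 417.8963, 'cx': 265.4312, 'cy': 190.2625, 'position': [1.3572, 0.1954, 0.6332], 'rotation': [[-0.2791, 0.5139, -0.8111], [0.9603, 0.1491, -0.2359], [-0.0003, -0.8448, -0.5351]]}
0.017 {'time_s': 0.1, 'q': array([-7.86295677e+01,  2.18379038e+01,  7.43797171e+01,  8.10724092e-05,
        8.38594986e+01, -1.23378235e+01]), 'qvel': array([ 0.06642369, -0.09701295, -0.13881952, -0.05586268, -0.04250445,
       -0.08213034]), 'joint_efforts': array([ 3.67454209e-03, -4.49221659e+01, -2.31658423e+01, -1.86843890e-04,
        3.61775841e-03, -8.72742945e-07]), 'position': array([ 0.22107413, -0.50334289,  0.24777034]), 'tool_rot': array([[ 9.15604766e-01,  4.02079398e-01, -2.63984573e-04],
       [ 4.02079381e-01, -9.15603861e-01,  1.31984945e-03],
       [ 2.88978978e-04, -1.31460320e-03, -9.99999094e-01]]), 'ft_force': array([0.2806854 , 0.45165962, 0.02061742]), 'wrist_torque': array([-0.00746462,  0.03071303, -0.01085306]), 'gripper_force': 0.0, 'grip_width': 0.08534793221069531}
```

View pics/top0.png

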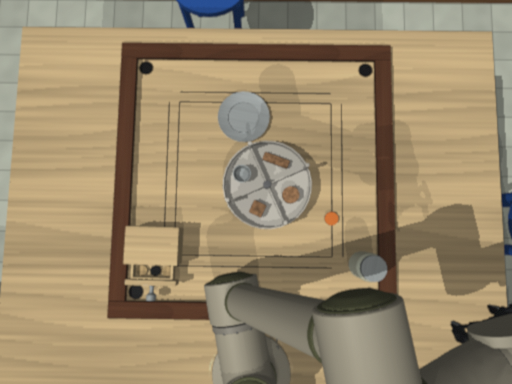

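View pics/scene0.png

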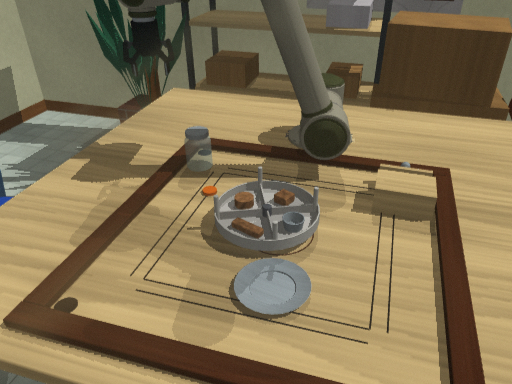

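The top view shows the plate at (244,117), the far side. The carousel centre is near (267,184), the square sweet near (258,208), biscuits (291,194), rusk (277,160) and cup (245,173). That means roughly a half turn. I'll measure these more precisely.

```bash
cat > h.py <<'E'
from rig import env
import cv2,numpy as np
def ray(n,u,v,z):
    c=env.calibration(n);R=np.array(c["rotation"]);p=np.array(c["position"])
    d=R@[(u-c["cx"])/c["fx"],(v-c["cy"])/c["fy"],1.]
    return p+d*(z-p[2])/d[2]
def proj(n,P):
    c=env.calibration(n);q=np.array(c["rotation"]).T@(np.array(P)-c["position"])
    return np.array([c["fx"]*q[0]/q[2]+c["cx"],c["fy"]*q[1]/q[2]+c["cy"]])
def blobs(im,box,lo,hi,amin=20):
    x0,y0,x1,y1=box;m=cv2.inRange(cv2.cvtColor(np.ascontiguousarray(im[y0:y1,x0:x1]),cv2.COLOR_RGB2HSV),lo,hi)
    n,_,s,c=cv2.connectedComponentsWithStats(m)
    return [(c[i]+[x0,y0],int(s[i,4])) for i in range(1,n) if s[i,4]>=amin]
E
python3 - <<'E'
from h import *
im=env.get_image("top")
hsv=cv2.cvtColor(np.ascontiguousarray(im),cv2.COLOR_RGB2HSV)
for p in [(258,208),(291,194),(277,160),(245,100),(240,200),(300,210),(210,210)]: print(p,hsv[p[1],p[0]])
grey=(hsv[:,:,1]<60).astype(np.uint8); grey[:,:200]=0;grey[:,350:]=0;grey[:80]=0;grey[235:]=0
grey=cv2.morphologyEx(grey,cv2.MORPH_OPEN,np.ones((3,3),np.uint8))
cv2.imwrite("pics/g.png",np.hstack([cv2.resize(a[80:240,200:350],None,fx=2.6,fy=2.6,interpolation=2) for a in (im[:,:,::-1],cv2.merge([grey*255]*3))]))
for b in blobs(im,(215,135,320,235),(3,90,30),(16,255,255),15): print(b, ray("top",*b[0],.05))
E
```

```text
(258, 208) [ 14 114 110]
(291, 194) [ 14 113 142]
(277, 160) [ 14 116 128]
(245, 100) [ 78   8 164]
(240, 200) [ 23  21 147]
(300, 210) [ 25  20 154]
(210, 210) [ 19  90 184]
(array([275.86082474, 159.75773196]), 194) [ 0.61628728 -0.06639266  0.05      ]
(array([290.32338308, 194.34328358]), 201) [ 0.51512557 -0.10916431  0.05      ]
(array([257.2       , 208.13548387]), 155) [ 0.47377452 -0.01369483  0.05      ]
```

View pics/g.png

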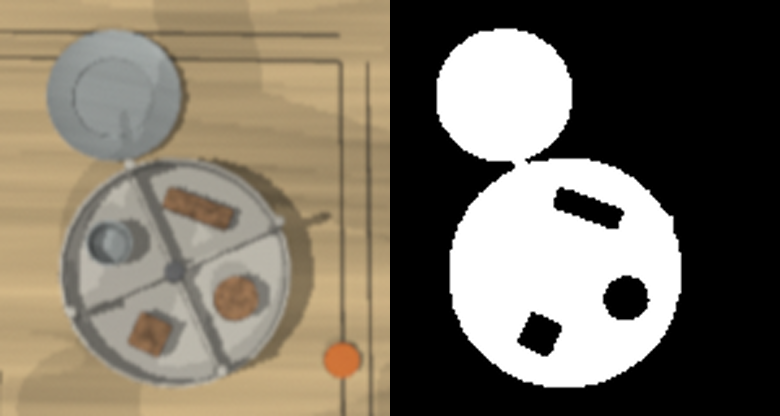

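The crop shows post tops at full-image pixels (249,143), (307,165), (285,222), (227,200) and the hub at (267.3,184.2). The sweet is in the lower-left compartment and the plate at upper left.

```bash
python3 - <<'E'
from h import *
im=env.get_image("top")
hsv=cv2.cvtColor(np.ascontiguousarray(im),cv2.COLOR_RGB2HSV)
g=(hsv[:,:,1]<60).astype(np.uint8)*255
def circ(m,z,c0):
    n,l,s,_=cv2.connectedComponentsWithStats(cv2.morphologyEx(m,cv2.MORPH_OPEN,cv2.getStructuringElement(2,(9,9))))
    k=l[c0[1],c0[0]];cs,_=cv2.findContours((l==k).astype(np.uint8),0,1);P=np.array([ray("top",*p,z)[:2] for p in cs[0][:,0]])
    h=cv2.convexHull(P.astype(np.float32))
    (e,d,_)=cv2.fitEllipse(h);return np.array(e),d
g[:90]=0;g[235:]=0;g[:,:215]=0;g[:,320:]=0
a=g.copy();a[:140]=0;b=g.copy();b[141:]=0
A,da=circ(a,.05,(240,200));B,db=circ(b,.014,(245,112));print("tray",A,da,"plate",B,db)
H=ray("top",267.3,184.2,.054)[:2];print("hub",H)
Ps=np.array([ray("top",u,v,.095)[:2] for u,v in [(249.2,142.7),(306.9,165.4),(285.4,222.3),(227.3,200)]])
C=Ps.mean(0);print("postmean",C);
for p in Ps: d=p-C;print("post",p,np.hypot(*d),np.degrees(np.arctan2(d[1],d[0])))
d=B-C;print("plate dir",np.hypot(*d),np.degrees(np.arctan2(d[1],d[0])))
for n,(u,v) in dict(sweet=(257.2,208.1),bisc=(290.3,194.3),rusk=(275.9,159.8)).items():
    p=ray("top",u,v,.05)[:2];d=p-C;print(n,p,np.hypot(*d),np.degrees(np.arctan2(d[1],d[0])))
print("striker",[ray("top",*b[0],.01) for b in blobs(im,(315,200,350,235),(3,180,100),(14,255,255))], "jar",ray("top",372,267,.12))
E
```

```text
tray [ 0.54502189 -0.04103679] (0.25878608226776123, 0.26047632098197937) plate [0.75887561 0.03239322] (0.1594981998205185, 0.16106854379177094)
hub [ 0.54333661 -0.04200279]
postmean [ 0.5434297  -0.04050983]
post [0.65530978 0.01137942] 0.12332739775107526 24.88155947719815
post [ 0.59270452 -0.15108153] 0.12105416249603611 -65.98049053578487
post [ 0.43316836 -0.09186476] 0.121634254527632 -155.02594679036486
post [0.49253614 0.06952757] 0.12123688529077366 114.82108477174305
plate dir 0.22744624457073892 18.69490170360298
sweet [ 0.4738771  -0.01369343] 0.07454316304801528 158.915576007198
bisc [ 0.5152507 -0.109096 ] 0.07414930690584848 -112.33556959157282
rusk [ 0.61616326 -0.06650839] 0.07724050262698068 -19.669395951791866
striker [array([ 0.44980534, -0.23454961,  0.01      ])] jar [ 0.31778379 -0.32000556  0.12      ]
```

Emit:
jog_arm --hand '[0,0,0,0,0]' --pt "0.016 0.037 0" --pt "0.016 0.037 0" --pt "0.016 0.037 0" --pt "0.016 0.037 0" --pt "0.016 0.037 0" --yaw '[0.128,0.128,0.128,0.128,0.128]' --grip_force 20

```text
time_s: 0.82
position: [0.3015, -0.3173, 0.2483]
tool_rot: [[0.491, 0.871, -0.0], [0.871, -0.491, 0.0], [0.0, -0.0, -1.0]]
ft_force: [-0.2, 0.2, 1.0]
grip_width: -0.0001
gripper_force: 0.0
```

Emit:
jog_arm --hand '[0,0,0,0,0]' --pt "0.016 0.037 0" --pt "0.016 0.037 0" --pt "0.016 0.037 0" --pt "0.016 0.037 0" --pt "0.016 0.037 0" --yaw '[0.128,0.128,0.128,0.128,0.128]'

```text
time_s: 1.45
position: [0.3814, -0.1323, 0.2484]
tool_rot: [[-0.127, 0.992, 0.0], [0.992, 0.127, -0.0], [-0.0, 0.0, -1.0]]
ft_force: [-0.0, -0.6, 0.0]
grip_width: 0.0002
gripper_force: 0.0
```

Emit:
jog_arm --hand '[0,0,0,0,0]' --pt "0.016 0.037 0" --pt "0.016 0.037 0" --pt "0.016 0.037 0" --pt "0.015 0.035 0" --pt "0.015 0.035 0" --yaw '[0.128,0.128,0.128,0.128,0.128]'

```text
time_s: 2.08
position: [0.4594, 0.0487, 0.2483]
tool_rot: [[-0.694, 0.72, -0.0], [0.72, 0.694, -0.0], [0.0, -0.0, -1.0]]
ft_force: [0.6, -0.2, 0.3]
grip_width: -0.0002
gripper_force: 0.0
```

Emit:
jog_arm --hand '[0,0,0,0,0]' --pt "0 0 -0.04" --pt "0 0 -0.04" --pt "0 0 -0.035" --pt "0 0 -0.025" --pt "0 0 -0.016" --yaw '[0,0,0,0,0]'

```text
time_s: 2.7
position: [0.4587, 0.0475, 0.0911]
tool_rot: [[-0.691, 0.723, -0.002], [0.723, 0.691, 0.0], [0.001, -0.001, -1.0]]
ft_force: [0.2, -0.2, 0.7]
grip_width: -0.0001
gripper_force: 0.0
```

```bash
python3 - <<'E'
from h import *
print(env.observe()["position"],proj("scene",[.459,.047,.075]))
im=env.get_image("scene");cv2.imwrite("pics/s1.png",cv2.resize(im[110:270,190:350,::-1],None,fx=3.5,fy=3.5,interpolation=2))
# path table
C=np.array([.544,-.0408])
for t in range(134,-36,-5): print(t,np.round(C+.122*np.array([np.cos(np.radians(t)),np.sin(np.radians(t))]),3),end=";")
E
```

```text
[0.45873751 0.04749712 0.09111143] [308.07520284 185.45886852]
134 [0.459 0.047];129 [0.467 0.054];124 [0.476 0.06 ];119 [0.485 0.066];114 [0.494 0.071];109 [0.504 0.075];104 [0.514 0.078];99 [0.525 0.08 ];94 [0.535 0.081];89 [0.546 0.081];84 [0.557 0.081];79 [0.567 0.079];74 [0.578 0.076];69 [0.588 0.073];64 [0.597 0.069];59 [0.607 0.064];54 [0.616 0.058];49 [0.624 0.051];44 [0.632 0.044];39 [0.639 0.036];34 [0.645 0.027];29 [0.651 0.018];24 [0.655 0.009];19 [ 0.659 -0.001];14 [ 0.662 -0.011];9 [ 0.664 -0.022];4 [ 0.666 -0.032];-1 [ 0.666 -0.043];-6 [ 0.665 -0.054];-11 [ 0.664 -0.064];-16 [ 0.661 -0.074];-21 [ 0.658 -0.085];-26 [ 0.654 -0.094];-31 [ 0.649 -0.104];
```

View pics/s1.png

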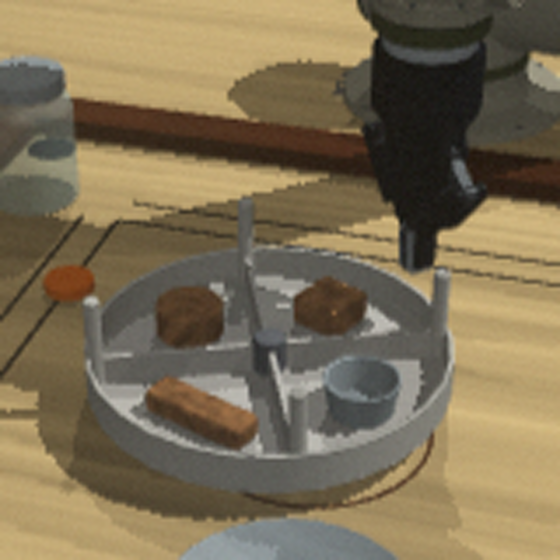

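The finger tip, at crop (418,268), sits behind and below the top of post3 at (441,272), about 20 mm away and clear of everything. Next I'll push clockwise along the rim circle.

```bash
python3 - <<'E'
import numpy as np
t=[134-2*i for i in range(10)]+[114-4*i for i in range(31)]
t=np.radians(t);P=np.round(np.c_[.544+.122*np.cos(t),-.0408+.122*np.sin(t)],4)
D=np.round(np.diff(P,axis=0),4)
for i in range(0,40,5):print(D[i:i+5].tolist())
E
```

```text
[[0.0031, 0.0029], [0.0032, 0.0028], [0.0033, 0.0026], [0.0034, 0.0026], [0.0035, 0.0024]]
[[0.0035, 0.0024], [0.0037, 0.0022], [0.0037, 0.002], [0.0038, 0.002], [0.0039, 0.0018]]
[[0.0079, 0.0031], [0.0081, 0.0027], [0.0082, 0.002], [0.0084, 0.0015], [0.0085, 0.0009]]
[[0.0085, 0.0003], [0.0085, -0.0003], [0.0085, -0.0009], [0.0084, -0.0015], [0.0082, -0.002]]
[[0.0081, -0.0027], [0.0079, -0.0031], [0.0077, -0.0038], [0.0074, -0.0042], [0.007, -0.0048]]
[[0.0067, -0.0052], [0.0063, -0.0057], [0.006, -0.0062], [0.0054, -0.0065], [0.005, -0.0069]]
[[0.0046, -0.0072], [0.004, -0.0075], [0.0034, -0.0078], [0.0029, -0.008], [0.0024, -0.0082]]
[[0.0017, -0.0083], [0.0012, -0.0084], [0.0006, -0.0085], [0.0, -0.0086], [-0.0006, -0.0085]]
```

Emit:
jog_arm --hand '[0,0,0,0,0]' --pt "0.003 0.003 0" --pt "0.003 0.003 0" --pt "0.0035 0.0025 0" --pt "0.0035 0.0025 0" --pt "0.0035 0.0025 0" --yaw '[-0.035,-0.035,-0.035,-0.035,-0.035]'

```text
time_s: 3.38
position: [0.4759, 0.061, 0.0927]
tool_rot: [[-0.554, 0.833, 0.0], [0.833, 0.554, -0.0], [-0.0, 0.0, -1.0]]
ft_force: [-1.1, 0.1, 0.1]
grip_width: -0.0001
gripper_force: 0.0
```

Emit:
jog_arm --hand '[0,0,0,0,0]' --pt "0.0035 0.0025 0" --pt "0.0035 0.002 0" --pt "0.004 0.002 0" --pt "0.004 0.002 0" --pt "0.004 0.002 0" --yaw '[-0.035,-0.035,-0.035,-0.035,-0.035]'

```text
time_s: 4.0
position: [0.4948, 0.0715, 0.0927]
tool_rot: [[-0.4, 0.916, -0.0], [0.916, 0.4, -0.0], [-0.0, -0.0, -1.0]]
ft_force: [-1.0, -0.5, -0.3]
grip_width: -0.0001
gripper_force: 0.3
```

Emit:
jog_arm --hand '[0,0,0,0,0]' --pt "0.008 0.003 0" --pt "0.008 0.0025 0" --pt "0.008 0.002 0" --pt "0.0085 0.0015 0" --pt "0.0085 0.001 0" --yaw '[-0.07,-0.07,-0.07,-0.07,-0.07]'

```text
time_s: 4.62
position: [0.5358, 0.0815, 0.0927]
tool_rot: [[-0.061, 0.998, -0.0], [0.998, 0.061, -0.0], [-0.0, -0.0, -1.0]]
ft_force: [-0.8, -1.1, -0.5]
grip_width: 0.0002
gripper_force: 0.3
```

```bash
python3 - <<'E'
from h import *
im=env.get_image("scene")
for b in blobs(im,(215,170,325,250),(3,90,30),(16,255,255),15):
    p=ray("scene",*b[0],.04)[:2];d=p-[.544,-.0408];print(b,p,np.hypot(*d),np.degrees(np.arctan2(d[1],d[0])))
cv2.imwrite("pics/s2.png",cv2.resize(im[110:270,190:350,::-1],None,fx=3.5,fy=3.5,interpolation=2))
E
```

```text
(array([256.15018315, 194.97802198]), 273) [ 0.48686064 -0.08298196] 0.0710227053538768 -143.56416583895967
(array([294.03658537, 203.68699187]), 246) [0.49875167 0.02085949] 0.07648074406113782 126.27278720711435
(array([236.13419913, 218.91341991]), 231) [ 0.60066186 -0.09773844] 0.0803277775250245 -45.139498652696446
(array([310.8125, 239.75  ]), 16) [0.62823527 0.08890429] 0.15465698426909874 56.99865753796782
```

View pics/s2.png

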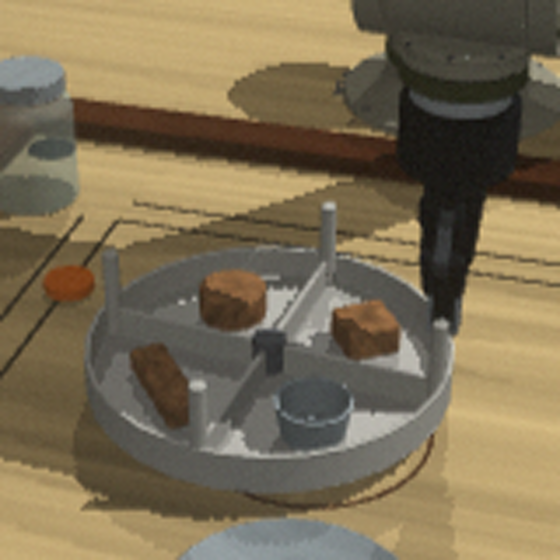

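The tray has turned about 30°, with the finger pressing post3 near crop (440,325) and nothing else touched. I'll continue along the arc.

Emit:
jog_arm --hand '[0,0,0,0,0]' --pt "0.0085 0.0005 0" --pt "0.0085 -0.0005 0" --pt "0.0085 -0.001 0" --pt "0.0085 -0.0015 0" --pt "0.008 -0.002 0" --yaw '[-0.07,-0.07,-0.07,-0.07,-0.07]'

```text
time_s: 5.3
position: [0.5776, 0.077, 0.0926]
tool_rot: [[0.284, 0.959, -0.0], [0.959, -0.284, 0.0], [-0.0, -0.0, -1.0]]
ft_force: [-0.5, 0.7, 0.2]
grip_width: -0.0002
gripper_force: 0.3
```

Emit:
jog_arm --hand '[0,0,0,0,0]' --pt "0.008 -0.003 0" --pt "0.008 -0.003 0" --pt "0.0075 -0.004 0" --pt "0.0075 -0.004 0" --pt "0.007 -0.005 0" --yaw '[-0.07,-0.07,-0.07,-0.07,-0.07]'

```text
time_s: 5.92
position: [0.6156, 0.0579, 0.0926]
tool_rot: [[0.596, 0.803, -0.0], [0.803, -0.596, 0.0], [0.0, -0.0, -1.0]]
ft_force: [-0.2, 0.7, -0.7]
grip_width: -0.0001
gripper_force: 0.3
```

Emit:
jog_arm --hand '[0,0,0,0,0]' --pt "0.0065 -0.005 0" --pt "0.0065 -0.0055 0" --pt "0.006 -0.006 0" --pt "0.0055 -0.0065 0" --pt "0.005 -0.007 0" --yaw '[-0.07,-0.07,-0.07,-0.07,-0.07]'

```text
time_s: 6.55
position: [0.645, 0.0279, 0.0925]
tool_rot: [[0.835, 0.55, -0.001], [0.55, -0.835, 0.0], [-0.0, -0.001, -1.0]]
ft_force: [-1.1, 0.7, -0.2]
grip_width: 0.0002
gripper_force: 0.3
```

Emit:
jog_arm --hand '[0,0,0,0,0]' --pt "0.0045 -0.007 0" --pt "0.004 -0.0075 0" --pt "0.0035 -0.008 0" --pt "0.003 -0.008 0" --pt "0.0025 -0.008 0" --yaw '[-0.07,-0.07,-0.07,-0.07,-0.07]'

```text
time_s: 7.18
position: [0.6624, -0.0107, 0.0925]
tool_rot: [[0.973, 0.231, -0.001], [0.231, -0.973, 0.0], [-0.001, -0.0, -1.0]]
ft_force: [-0.0, 0.6, -0.3]
grip_width: -0.0002
gripper_force: 0.3
```

Emit:
jog_arm --hand '[0,0,0,0,0]' --pt "0.002 -0.008 0" --pt "0.001 -0.0085 0" --pt "0.0005 -0.0085 0" --pt "0 -0.0045 0" --pt "0 0 0" --yaw '[-0.07,-0.07,-0.07,-0.035,0]'

```text
time_s: 7.8
position: [0.6661, -0.0402, 0.0925]
tool_rot: [[1.0, -0.011, -0.0], [-0.011, -1.0, -0.0], [-0.0, 0.0, -1.0]]
ft_force: [0.9, 0.1, 0.1]
grip_width: -0.0
gripper_force: 0.0
```

```bash
python3 - <<'E'
from h import *
o=env.observe();p=o["position"];d=p[:2]-[.544,-.0408];print(p,np.hypot(*d),np.degrees(np.arctan2(d[1],d[0])))
im=env.get_image("scene")
for b in blobs(im,(215,170,325,250),(3,90,30),(16,255,255),15):
    p=ray("scene",*b[0],.04)[:2];d=p-[.544,-.0408];print(b,p,np.hypot(*d),np.degrees(np.arctan2(d[1],d[0])))
t=env.get_image("top")
cv2.imwrite("pics/s3.png",np.hstack([cv2.resize(a,(390,416),interpolation=2) for a in (t[80:240,200:350,::-1],im[110:270,190:340,::-1])]))
E
```

```text
[ 0.66605444 -0.04023244  0.09246651] 0.12205575878732873 0.2664247707604251
(array([295.3183391 , 205.58823529]), 289) [0.50613319 0.02584111] 0.07664810980092102 119.60610444751845
(array([276.87713311, 228.33105802]), 293) [0.6090761  0.00537137] 0.07979156631725674 35.355629155603424
(array([308.47826087, 242.34782609]), 23) [0.63861327 0.08566792] 0.15794241619517496 53.19907747767243
```

View pics/s3.png

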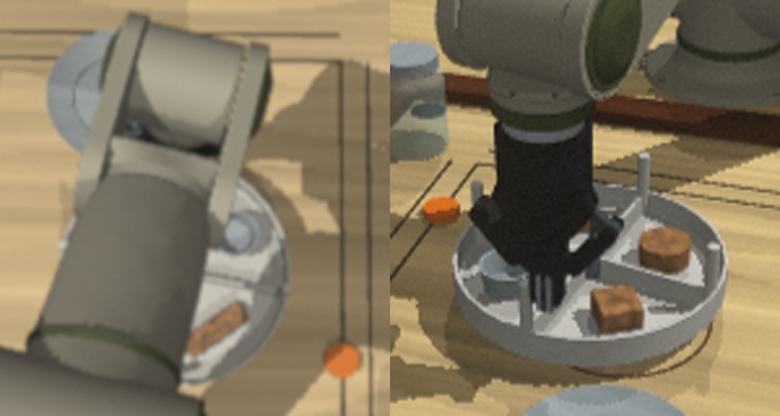

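Right panel: the sweet has reached the near-plate side, reading about 35° against a target of 18.7°. The finger is still behind post3, and the cup and posts are clear. I'll push about 12° more, back off, lift, and measure from the top with the arm clear.

Emit:
jog_arm --hand '[0,0,0,0,0]' --pt "0 -0.005 0" --pt "0 -0.005 0" --pt "-0.0005 -0.005 0" --pt "-0.001 -0.005 0" --pt "-0.001 -0.005 0" --yaw '[-0.04,-0.04,-0.04,-0.04,-0.04]'

```text
time_s: 8.52
position: [0.6636, -0.0655, 0.0923]
tool_rot: [[0.977, -0.212, 0.0], [-0.212, -0.977, -0.0], [0.0, 0.0, -1.0]]
ft_force: [1.2, 0.8, 0.3]
grip_width: 0.0
gripper_force: 0.3
```

Emit:
jog_arm --hand '[0,0,0,0,0]' --pt "0 0 0" --pt "0 0.005 0" --pt "0 0.004 0" --pt "0 0 0.04" --pt "0 0 0.05" --yaw '[0,0,0,0,0]'

```text
time_s: 9.15
position: [0.6632, -0.0554, 0.1825]
tool_rot: [[0.978, -0.209, -0.002], [-0.209, -0.978, 0.001], [-0.003, -0.0, -1.0]]
ft_force: [0.4, -0.2, 0.5]
grip_width: -0.0003
gripper_force: 0.0
```

Emit:
jog_arm --hand '[0,0,0,0,0]' --pt "-0.03 0.04 0.02" --pt "-0.04 0.05 0.02" --pt "-0.04 0.05 0" --pt "-0.04 0.05 0" --pt "-0.04 0.05 0" --yaw '[0,0,0,0,0]'

```text
time_s: 9.78
position: [0.4776, 0.1786, 0.2212]
tool_rot: [[0.978, -0.209, 0.001], [-0.209, -0.978, 0.0], [0.001, -0.0, -1.0]]
ft_force: [0.9, -0.1, -0.2]
grip_width: -0.0
gripper_force: 0.0
```

Emit:
jog_arm --hand '[0,0,0,0,0]' --pt "-0.03 0.05 0" --pt "-0.03 0.05 0" --pt "-0.02 0.04 0" --pt "0 0 0" --pt "0 0 0" --yaw '[0,0,0,0,0]'

```text
time_s: 10.4
position: [0.3992, 0.3168, 0.221]
tool_rot: [[0.978, -0.209, 0.0], [-0.209, -0.978, -0.0], [0.0, 0.0, -1.0]]
ft_force: [1.1, -0.7, 0.5]
grip_width: -0.0002
gripper_force: 0.0
```

```bash
python3 - <<'E'
from h import *
im=env.get_image("top")
for b in blobs(im,(215,135,320,235),(3,90,30),(16,255,255),15):
    p=ray("top",*b[0],.05)[:2];d=p-[.544,-.0408];print(b,p,np.hypot(*d),np.degrees(np.arctan2(d[1],d[0])))
cv2.imwrite("pics/t4.png",cv2.resize(im[80:240,200:350,::-1],None,fx=3.6,fy=3.6,interpolation=2))
E
```

```text
(array([257.00632911, 160.58227848]), 158) [ 0.61309684 -0.01122409] 0.07516055071994501 23.172648741674006
(array([242.45502646, 192.89417989]), 189) [0.51743388 0.02969117] 0.07533102646205658 110.64999848557905
(array([277.32222222, 208.71666667]), 180) [ 0.47290564 -0.07181935] 0.07756679531629421 -156.42775917744123
```

View pics/t4.png

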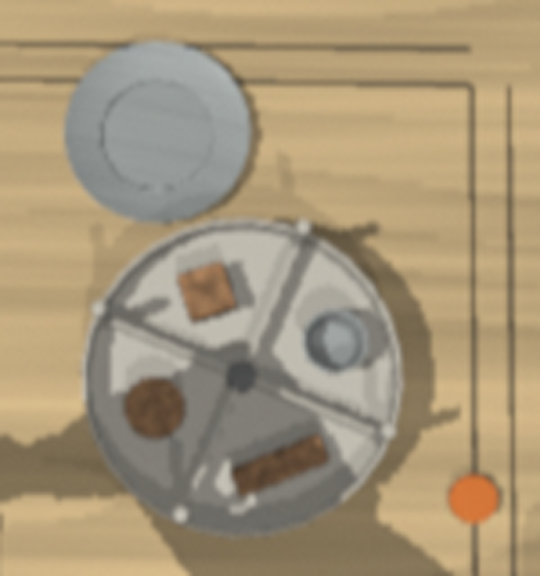

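The posts are now at crop (304,228), (99,310), (180,514), (388,430). The sweet at (208,290) is slightly past in line, the plate hasn't moved, and the arm is clear.

```bash
python3 - <<'E'
from h import *
P=np.array([ray("top",200+u/3.6,80+v/3.6,.095)[:2] for u,v in [(304,228),(99,310),(180,514),(388,430)]])
C=P.mean(0);print(C)
a=[np.degrees(np.arctan2(*(p-C)[::-1])) for p in P];print(a,[np.hypot(*(p-C)) for p in P])
print("tray x dir",np.mean([(x-b+180)%360-180 for x,b in zip(a,(-45,45,135,225))]))
im=env.get_image("top");t=200+157.5/3.6,80+131/3.6
d=ray("top",*t,.014)[:2]-C;print("plate",ray("top",*t,.014),np.degrees(np.arctan2(d[1],d[0])))
E
```

```text
[ 0.54253775 -0.04118024]
[np.float64(-22.59533628798356), np.float64(68.08676003256626), np.float64(157.34170175575971), np.float64(-111.99640759036714)] [np.float64(0.12160184105509095), np.float64(0.12098913180595738), np.float64(0.12142767809679764), np.float64(0.12112061179906813)]
tray x dir 22.709179477493812
plate [0.75689722 0.03138745 0.014     ] 18.702639472222536
```

Another 4° clockwise is needed. The finger has to end at about (0.6615, -0.0737).

Emit:
jog_arm --hand '[0,0,0,0,0]' --pt "0.033 -0.0465 0" --pt "0.033 -0.0465 0" --pt "0.033 -0.0465 0" --pt "0.033 -0.0465 0" --pt "0.033 -0.0465 0" --yaw '[0,0,0,0,0]'

```text
time_s: 11.12
position: [0.5653, 0.0815, 0.221]
tool_rot: [[0.977, -0.212, 0.0], [-0.212, -0.977, 0.0], [0.0, -0.0, -1.0]]
ft_force: [0.3, 0.6, -0.1]
grip_width: -0.0002
gripper_force: 0.0
```

Emit:
jog_arm --hand '[0,0,0,0,0]' --pt "0.033 -0.0465 0" --pt "0.033 -0.0465 0" --pt "0.033 -0.0465 0" --pt "0 0 0" --pt "0 0 -0.02" --yaw '[0,0,0,0,0]'

```text
time_s: 11.75
position: [0.6635, -0.0564, 0.2017]
tool_rot: [[0.977, -0.212, 0.002], [-0.212, -0.977, -0.0], [0.003, -0.0, -1.0]]
ft_force: [-0.8, -0.0, -1.2]
grip_width: 0.0
gripper_force: 0.0
```

Emit:
jog_arm --hand '[0,0,0,0,0]' --pt "0 0 -0.04" --pt "0 0 -0.04" --pt "0 0 -0.018" --pt "0 0 -0.01" --pt "0 0 0" --yaw '[0,0,0,0,0]'

```text
time_s: 12.38
position: [0.663, -0.0551, 0.093]
tool_rot: [[0.978, -0.21, -0.0], [-0.21, -0.978, 0.0], [-0.0, -0.0, -1.0]]
ft_force: [0.4, 0.5, 0.4]
grip_width: -0.0002
gripper_force: 0.0
```

Emit:
jog_arm --hand '[0,0,0,0,0]' --pt "0 -0.005 0" --pt "0 -0.005 0" --pt "-0.0005 -0.004 0" --pt "-0.001 -0.0045 0" --pt "0 0 0" --yaw '[0,0,-0.03,-0.04,0]'

```text
time_s: 13.0
position: [0.6616, -0.074, 0.093]
tool_rot: [[0.96, -0.279, -0.0], [-0.279, -0.96, -0.0], [-0.0, 0.0, -1.0]]
ft_force: [-0.0, -0.4, 0.8]
grip_width: -0.0002
gripper_force: 0.0
```

Emit:
jog_arm --hand '[0,0,0,0,0]' --pt "0 0 0" --pt "0 0.005 0" --pt "0 0.004 0" --pt "0 0 0.04" --pt "0 0 0.05" --yaw '[0,0,0,0,0]'

```text
time_s: 13.62
position: [0.6613, -0.064, 0.1831]
tool_rot: [[0.961, -0.277, -0.003], [-0.277, -0.961, 0.001], [-0.003, -0.0, -1.0]]
ft_force: [0.4, 0.6, -0.0]
grip_width: 0.0001
gripper_force: 0.0
```

Emit:
jog_arm --hand '[0,0,0,0,0]' --pt "-0.03 0.04 0.02" --pt "-0.04 0.05 0.02" --pt "-0.04 0.05 0" --pt "-0.04 0.05 0" --pt "-0.04 0.05 0" --yaw '[0,0,0,0,0]'

```text
time_s: 14.25
position: [0.4757, 0.17, 0.2218]
tool_rot: [[0.961, -0.277, 0.001], [-0.277, -0.961, 0.0], [0.0, -0.0, -1.0]]
ft_force: [0.7, 0.6, 1.2]
grip_width: 0.0
gripper_force: 0.0
```

Emit:
jog_arm --hand '[0,0,0,0,0]' --pt "-0.03 0.05 0" --pt "-0.03 0.05 0" --pt "-0.02 0.04 0" --pt "0 0 0" --pt "0 0 0" --yaw '[0,0,0,0,0]'

```text
time_s: 14.88
position: [0.3973, 0.3083, 0.2216]
tool_rot: [[0.961, -0.277, 0.0], [-0.277, -0.961, -0.0], [0.0, 0.0, -1.0]]
ft_force: [-0.6, 0.4, -0.3]
grip_width: 0.0002
gripper_force: 0.0
```

```bash
python3 - <<'E'
from h import *
im=env.get_image("top")
for b in blobs(im,(215,135,320,235),(3,90,30),(16,255,255),15):
    p=ray("top",*b[0],.05)[:2];d=p-[.544,-.0408];print(b,p,np.hypot(*d),np.degrees(np.arctan2(d[1],d[0])))
cv2.imwrite("pics/t5.png",cv2.resize(im[80:240,200:350,::-1],None,fx=3.6,fy=3.6,interpolation=2))
E
```

```text
(array([258.64556962, 159.92405063]), 158) [ 0.61511641 -0.0159973 ] 0.07531744272089416 19.226828592554227
(array([241.89893617, 191.03191489]), 188) [0.52284494 0.03140249] 0.07523786789882082 106.33038566517268
(array([275.45      , 209.52777778]), 180) [ 0.47048704 -0.06643449] 0.07785424131899592 -160.7759770052719
```

View pics/t5.png

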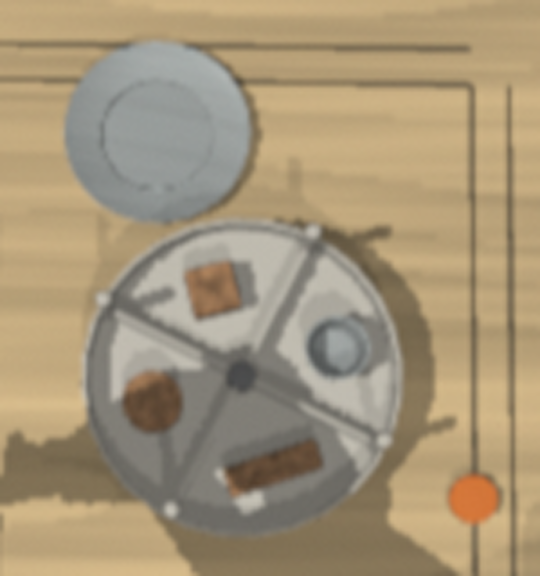

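The tray is now in line: sweet at 19.2°, tray about 18.7°, plate direction 18.7°. All the snacks are in place and the plate is unmoved. Next I'll point, with the tips about 22 mm above the sweet at (0.6165, -0.0155).

Emit:
jog_arm --hand '[0,0,0,0,0]' --pt "0.0315 -0.0465 0" --pt "0.0315 -0.0465 0" --pt "0.0315 -0.0465 0" --pt "0.0315 -0.0465 0" --pt "0.0315 -0.0465 0" --yaw '[0,0,0,0,0]'

```text
time_s: 15.55
position: [0.5558, 0.0728, 0.2216]
tool_rot: [[0.96, -0.28, 0.0], [-0.28, -0.96, 0.0], [0.0, -0.0, -1.0]]
ft_force: [0.8, 0.3, 0.2]
grip_width: -0.0001
gripper_force: 0.0
```

Emit:
jog_arm --hand '[0,0,0,0,0]' --pt "0.0315 -0.0465 0" --pt "0.03 -0.045 0" --pt "0 0 0" --pt "0 0 -0.03" --pt "0 0 -0.04" --yaw '[0,0,0,0,0]'

```text
time_s: 16.18
position: [0.6163, -0.0161, 0.1516]
tool_rot: [[0.96, -0.279, 0.002], [-0.279, -0.96, -0.0], [0.002, -0.0, -1.0]]
ft_force: [0.5, -0.6, -0.2]
grip_width: 0.0001
gripper_force: 0.0
```

Emit:
jog_arm --hand '[0,0,0,0,0]' --pt "0 0 -0.03" --pt "0 0 -0.02" --pt "0 0 -0.012" --pt "0 0 0" --pt "0 0 0" --yaw '[0,0,0,0,0]'

```text
time_s: 16.8
position: [0.6167, -0.0157, 0.0905]
tool_rot: [[0.961, -0.278, 0.002], [-0.278, -0.961, -0.0], [0.002, -0.0, -1.0]]
ft_force: [0.4, -0.6, -0.3]
grip_width: 0.0003
gripper_force: 0.0
```

```bash
python3 - <<'E'
from h import *
p=env.observe()["position"];print(p,"tip",proj("scene",p-[0,0,.017])*1.0,"sweet top",proj("scene",[.6165,-.0155,.05]))
im=env.get_image("scene")
print(blobs(im,(225,170,325,250),(3,90,30),(16,255,255),15))
cv2.imwrite("pics/s6.png",cv2.resize(im[150:270,200:340,::-1],None,fx=4.5,fy=4.5,interpolation=2))
E
```

```text
[ 0.61670794 -0.01568836  0.09054948] tip [267.27009244 216.9747324 ] sweet top [267.35233054 225.22375555]
[(array([278.09090909, 194.04545455]), 22), (array([296.27681661, 210.21453287]), 289), (array([268.0177305 , 229.25886525]), 282), (array([308.30434783, 242.65217391]), 23)]
```

View pics/s6.png

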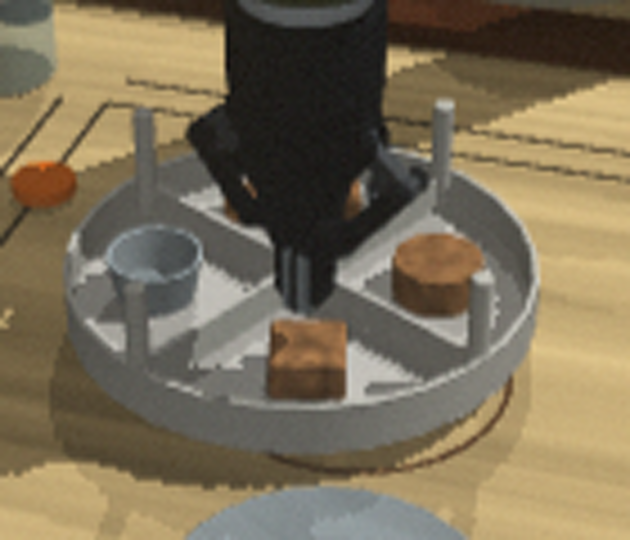

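The tip, at crop (303,310), hangs just above the middle of the sweet's top face at about (308,336). That matches the projection to within 2 mm, and there is no contact. Now I'll hold.

Emit:
jog_arm --hand '[0,0,0,0,0]' --pt "0 0 0" --pt "0 0 0" --pt "0 0 0" --pt "0 0 0" --pt "0 0 0" --yaw '[0,0,0,0,0]'

```text
time_s: 17.48
position: [0.6163, -0.0156, 0.0896]
tool_rot: [[0.961, -0.278, -0.0], [-0.278, -0.961, 0.0], [-0.0, -0.0, -1.0]]
ft_force: [0.1, 0.3, -0.8]
grip_width: 0.0004
gripper_force: 0.0
```

Emit:
jog_arm --hand '[0,0,0,0,0]' --pt "0 0 0" --pt "0 0 0" --pt "0 0 0" --pt "0 0 0" --pt "0 0 0" --yaw '[0,0,0,0,0]'

```text
time_s: 18.1
position: [0.6163, -0.0156, 0.0896]
tool_rot: [[0.961, -0.277, 0.0], [-0.277, -0.961, -0.0], [0.0, -0.0, -1.0]]
ft_force: [0.8, -0.2, 0.0]
grip_width: 0.0003
gripper_force: 0.0
```

Emit:
jog_arm --hand '[0,0,0,0,0]' --pt "0 0 0" --pt "0 0 0" --pt "0 0 0" --pt "0 0 0" --pt "0 0 0" --yaw '[0,0,0,0,0]'

```text
time_s: 18.73
position: [0.6164, -0.0156, 0.0896]
tool_rot: [[0.961, -0.277, 0.0], [-0.277, -0.961, -0.0], [0.0, -0.0, -1.0]]
ft_force: [0.9, -0.1, -0.6]
grip_width: 0.0003
gripper_force: 0.0
```

Emit:
jog_arm --hand '[0,0,0,0,0]' --pt "0 0 0" --pt "0 0 0" --pt "0 0 0" --pt "0 0 0" --pt "0 0 0" --yaw '[0,0,0,0,0]'

```text
time_s: 19.35
position: [0.6164, -0.0156, 0.0896]
tool_rot: [[0.961, -0.278, 0.0], [-0.278, -0.961, -0.0], [0.0, 0.0, -1.0]]
ft_force: [0.3, 0.9, 0.6]
grip_width: 0.0005
gripper_force: 0.0
```

Emit:
jog_arm --hand '[0,0,0,0,0]' --pt "0 0 0" --pt "0 0 0" --pt "0 0 0" --pt "0 0 0" --pt "0 0 0" --yaw '[0,0,0,0,0]'

```text
time_s: 19.98
position: [0.6164, -0.0155, 0.0896]
tool_rot: [[0.961, -0.277, 0.0], [-0.277, -0.961, 0.0], [0.0, -0.0, -1.0]]
ft_force: [-0.5, 0.5, -1.0]
grip_width: -0.0001
gripper_force: 0.0
```

```bash
python3 -c "
from rig import env
print(env.observe()['position'],env.close_job())"
```

```text
the job is handed in; nothing more can be done
[ 0.61635085 -0.01553523  0.08959399] None
```

The job is handed in: the square sweet faces the plate to within about 1° as measured from the top camera, and the fingertips held still about 22 mm above its middle for some 3 s without touching it.

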